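# Check an electrode pen in the test cup and lay it on its sloped rest

### The arm

A 6-joint arm with a two-finger parallel gripper is mounted at the origin on the work surface. World frame = base frame: x ahead of the robot, y to its left, z up, the work surface at z = 0. Lengths are in m, angles in rad, forces in N, time in s.
With the tool pointing down it reaches from about 0.375 to 0.9 m from the base axis. Payload 3.1 kg.
Tool frame: the origin (TCP) lies on the centre line of the jaws, within the pads' length; the fingertips stand 14 mm ahead of it and the grasp point (between the pads) lies 5 mm behind it; z points along the fingers, y is the line along which they close (so a half turn about z gives the same grasp; the last joint's range is limited). The gripper opens to 87 mm and grips with 3 to 60 N. Pads are 19 mm wide; open, the fingers measure 117 mm over their backs; the gripper's body (75 mm by 190 mm) begins 51 mm behind the grasp point.
Start: joints at [-1.522, 0.527, 1.433, -0, 1.181, -0.178], TCP at [0.141, -0.609, 0.237] pointing down, gripper open.
Joint ranges: [-3.08, 3.08], [-0.75, 2.2], [0.22, 2.44], [-1.43, 4.57], [0, 2.65], [-2.85, 2.85]. Speed limits (rad/s): [2.79, 2.79, 3.14, 3.14, 3.14, 3.14].

### API

Orientations are given as a 3x3 rotation matrix whose columns are the frame's x, y, z axes.
In Python, from bench import bot gives the robot as it stands.
- The arm moves only by the tool drive_tool, never from a script. Its argument "steps" is a list of rows, each an object with "travel": the shift along the world's x, y, z as a fraction of full scale, a list of three; "rot": the turn, a rotation vector about the world's x, y, z as a fraction of full scale, a list of three; "hand": the closure in counts, from 0 (fully open) to 255 (shut). In form: [{"travel": [tx, ty, tz], "rot": [wx, wy, wz], "hand": hand}, ...]. A call has 1 to 12 rows; each row shifts and turns the commanded pose from where the row before left it; what a row does not reach is not made up. Full scale, the value 1, is 0.025 m for a shift and 5 degrees for a turn. A row lasts 1/12 s, in which the tool goes at most 41.7 mm and 7.16 degrees, less where a joint would pass 70% of its speed; a pose out of reach is approached as far as the arm can. A call with a number of a shift or a turn outside -1 to 1 is refused whole. A call with a gripper value outside its range is refused whole. The fingers move at their own pace and stop on an object; "grip_force" is the grip in N (left out, the last holds). Time passes only in rows, so rows that do not move let the fingers close. It gives the time, the measured TCP pose, the force, the opening and the grip force at its end, in the units of the state.
- bot.get_state(): the state, without advancing time (a new reading comes with each control period).
- bot.capture(name): name is "scene" or "top"; returns the picture (480x640x3 uint8, red, green, blue); there is no depth.
- bot.camera_params(name): a dict with "intrinsics" (3x3 intrinsics, pixels), "R" (3x3) and "t" (3): a world point X has camera coordinates R X + t. Camera axes: x right, y down, z forward; pixel columns grow to the right and rows downward; lengths in m; the calibration is good to about 2 mm. A picture is of the moment at which its call begins. camera_params takes no time and is no camera call.
- bot.sign_off(): hands the job in; it is judged then, once.
The state is a dict: "t": time; "joint_positions": joint angles; "dq": joint speeds; "joint_efforts": joint torques, N m; "eef_pos": TCP position; "eef_rot": TCP orientation; "contact_force": force on the tool from outside, world axes, zero at the start; "ft_torque": the same for the moment, N m; "width": opening from 0.0 (shut) to 1.0 (fully open); "grasp_force": force on a finger pad.
Only numpy, scipy, OpenCV 4.12 (cv2) and the standard library are available. Lean on these libraries where they do the work, as an engineer would, in place of code of your own. Each camera call takes 0.05 s, during which the arm holds its last target. There are 200 camera calls.

### The job

Check the bent electrode pen: lift it off the grey dock and dip its ball tip into the leaning steel cup on the checker until it meets the sprung contact at the bottom and presses it well in, gently (never harder than 15 N), and keep it pressed for about a second. Then take it out and lay it on the blue sloped rest with its handle down in both notches and its bent tip hanging beyond the higher end, and let go. Do not drop the pen, and leave everything else where it stands.

Things in the scene. Friction and masses are not known exactly. Their poses are not given: they have to be found in the camera images.
- pen: Loose bent pen, 70 g, starting on the grey dock: orange handle, 16 x 16 mm square, black at the tail; at its front a steel shank (8 mm diameter) bent down square to it, ending in a brass ball (11 mm). Origin: on the handle's centre line, where to grip it, midway between the dock's uprights. x along the handle to the shank (handle x = -90 to 65 mm, shank at x = 62 mm), z up, away from the ball.
- pen_tip (a point): Centre of the pen's brass ball: at (62, 0, -80) mm in the pen's frame; same axes as the pen.
- dock: Fixed grey stand holding the pen level: base plate 104 x 90 x 12 mm, two uprights 8 mm thick, 36 mm wide, at x = -42 and 42 mm, their open-topped notches 11 mm deep with floors 107 mm above the couch top. Fingers fit between the uprights. Origin: centre of the underside; x along the pen, z up.
- checker: Fixed white wedge-shaped checker, 150 (x) by 200 (y) mm; its panel rises along x at 28 degrees from 45 to 125 mm height. Screen and lamps on its right (-y), the steel test cup on its left (+y). Origin: centre of the underside, z up.
- cup: Steel test cup in the checker's panel, leaning 28 degrees. Origin: centre of its mouth; z out of the mouth along its axis, x up the panel's slope. Inner diameter 24 mm, outer 31; the mouth stands 18 mm proud of the panel. Its bottom is a sprung brass contact disc, whose depth varies and is not told: 20 to 50 mm below the mouth.
- contact (a joint): How far the sprung contact in the test cup is pressed in, along the cup's axis: 0 at rest, 0.005 m at its hard stop. It begins to give at about 1.5 N and is fully down at about 4.5 N.
- rest: Fixed blue stand, the sloped rest: base plate 104 x 90 x 12 mm, two notched uprights, 8 mm thick, 36 mm wide, at x = -42 mm (lower) and 42 mm (higher). Origin: centre of the underside, z up; x towards the higher upright.
- cradle: Sloped seat of the blue rest: origin midway between its notches on the line of their floors, 117 mm above the couch top; x along that line, rising 15 degrees to the higher upright, z square to it. Notches: open at the top, 11 mm deep, 21 mm wide at the floor, 27 at the mouth. A pen lying in both has its origin 8 mm along z from here, x axes together, shank just beyond the higher upright.
- gel_bottle: Bystander, loose: blue gel bottle with a white cap, 54 mm diameter, 150 mm tall. Origin: centre of the underside. Leave it alone.
- paste_jar: Bystander, loose: white jar, 60 mm diameter, 60 mm tall. Origin: centre of the underside. Leave it alone.
- tape_roll: Bystander, loose: roll of paper tape lying flat, 80 mm diameter, 25 mm high. Origin: centre of the underside. Leave it alone.
- pad_tray: Bystander, loose: clear tray for electrode pads, 120 x 170 x 30 mm. Origin: centre of the underside. Leave it alone.
- mug: Bystander, loose: white mug, 80 mm diameter, 95 mm tall. Origin: centre of the underside. Leave it alone.
- pad_box: Bystander, loose: small cardboard box, 70 x 110 x 35 mm. Origin: centre of the underside. Leave it alone.
- meter: Bystander, loose: yellow hand meter lying flat, 140 x 75 x 34 mm. Origin: centre of the underside. Leave it alone.
Not all that is in view belongs to the job. Leave any pink look-alike of the pen alone. What is shaped like the rest but brown or pink is not meant.

How it is judged:
On the way:
1. the pen's ball tip is inside the test cup and keeps the sprung contact pressed in by more than 2 mm for half a second (value of joint contact above 0.002 m and z of pen_tip in the frame of cup below -0.01 m and x of pen_tip in the frame of cup between -0.012 and 0.012 m and y of pen_tip in the frame of cup between -0.012 and 0.012 m and contact force between pen and checker above 0.5 N), for 0.5 s.
At the end, for the whole second after the job is handed in: The pen lies still on the blue rest, touching it and released: its handle is down in both notches (origin within 6 mm sideways, -25 to +18 mm lengthwise and 4 mm in height of its seated place, handle within 0.12 rad of the seat's line), the shank hanging beyond the higher upright (x of pen in the frame of cradle between -0.025 and 0.018 m and y of pen in the frame of cradle between -0.006 and 0.006 m and z of pen in the frame of cradle between 0.004 and 0.012 m and angle between the x axis of pen and the x axis of cradle, either way round below 0.12 rad and x of pen_tip in the frame of cradle above 0.03 m and z of pen_tip in the frame of cradle below -0.05 m and contact force between pen and rest above 0.2 N and linear speed of pen below 0.02 m/s and contact force between pen and the fingers below 0.05 N).
It fails at once if the pen pushes on the checker or its cup with more than 15 N (contact force between pen and checker above 15 N).
It fails at once if the pen is dropped off the stands (height (world z) of pen below 0.05 m).
It fails at once if a bystander is moved by more than 30 mm (distance of any of gel_bottle, paste_jar, tape_roll, pad_tray, mug, pad_box, meter from where it was at the start of the episode above 0.03 m).
It also fails if it takes over 61 s, if anything falls off the work surface, if the arm or the gripper's body presses on something with over 40 N, if the wrist force passes 120 N, or if a joint passes its speed limit or range.

## Working session

There is one attempt and no reset: what is moved stays moved. The work goes in short steps, Python scripts to look and compute and a tool call to move; the robot and the scene stay as the last step left them, time stands still between calls to the robot, and variables do not carry over. Pictures are saved under pics/ and viewed, at most 10 in all, crops included, and the job is handed in when it is done.

Besides the shell and the picture viewer there is one more tool, called after "Call:" as a command line: name --argument value ..., lists and objects as JSON in quotes. drive_tool: Moves the arm, as the interface text tells. Its arguments: {"type":"object","properties":{"steps":{"type":"array","items":{"type":"object","properties":{"travel":{"type":"array","items":{"type":"number"}},"rot":{"type":"array","items":{"type":"number"}},"hand":{"type":"number"}}}},"grip_force":{"type":"number"}},"required":["steps"]}

```bash
mkdir -p pics; ls; python3 - <<'E'
from bench import bot
import cv2,numpy as np
for n in("scene","top"):
    im=bot.capture(n); cv2.imwrite(f"pics/{n}0.png",im[:,:,::-1]); p=bot.camera_params(n)
    print(n,np.round(p["intrinsics"],1).tolist(),np.round(p["R"],3).tolist(),np.round(p["t"],3))
s=bot.get_state();print(s["t"],s["eef_pos"],np.round(s["eef_rot"],3).tolist())
E
```

```text
pics
scene [[456.1, 0.0, 324.2], [0.0, 456.1, 239.3], [0.0, 0.0, 1.0]] [[0.27, 0.963, -0.012], [0.638, -0.188, -0.747], [-0.721, 0.194, -0.665]] [-0.01  -0.315  1.644]
top [[616.6, 0.0, 323.0], [0.0, 616.6, 239.1], [0.0, 0.0, 1.0]] [[0.024, -1.0, -0.016], [-0.994, -0.022, -0.103], [0.102, 0.019, -0.995]] [-0.128  0.533  1.496]
0.1 [ 0.14053307 -0.60836736  0.2356915 ] [[0.974, 0.225, -0.0], [0.225, -0.974, 0.002], [0.0, -0.002, -1.0]]
```

View pics/scene0.png

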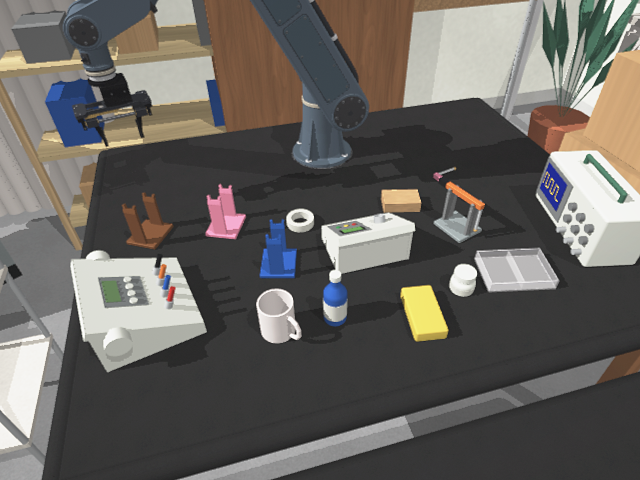

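View pics/top0.png

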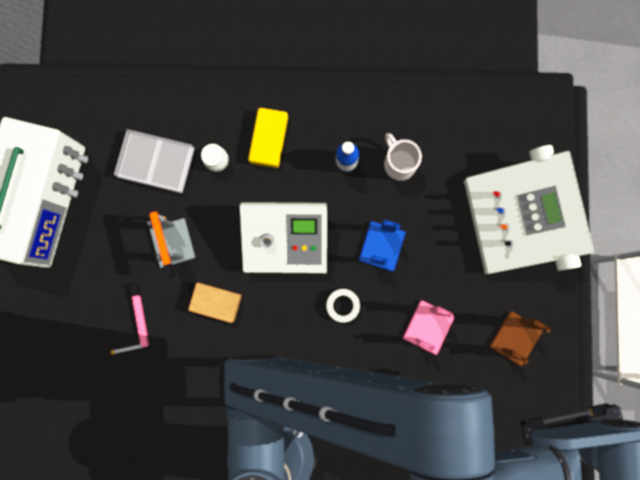

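The pen (orange on grey) is at about scene (465,196) / top (160,238). Possible mix-ups:
- **Pen:** the pink look-alike pen is at top (140,320), scene (447,175).
- **Rest:** the blue rest is at top (383,245), scene (278,250). The pink one at top (429,327) and the brown one at (519,338) are decoys.
- **Checker:** the one with the cup is at top (285,238), with the cup at about (265,240). The large white device at top (530,212) and the oscilloscope at (35,190) are not it.

I'll choose the orange pen, the blue rest and the centre checker, and check them in one close crop.

```bash
python3 - <<'E'
import cv2,numpy as np
s=cv2.imread("pics/scene0.png");t=cv2.imread("pics/top0.png")
def c(im,x,y,w=100,h=75): return cv2.resize(im[y:y+h,x:x+w],(400,300),interpolation=cv2.INTER_CUBIC)
cv2.imwrite("pics/crop1.png",np.vstack([np.hstack([c(s,410,170),c(s,240,205)]),np.hstack([c(t,120,200),c(t,340,205)])]))
cv2.imwrite("pics/crop2.png",np.hstack([c(s,320,200),c(t,235,200)]))
E
```

```text
(no output)
```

View pics/crop1.png

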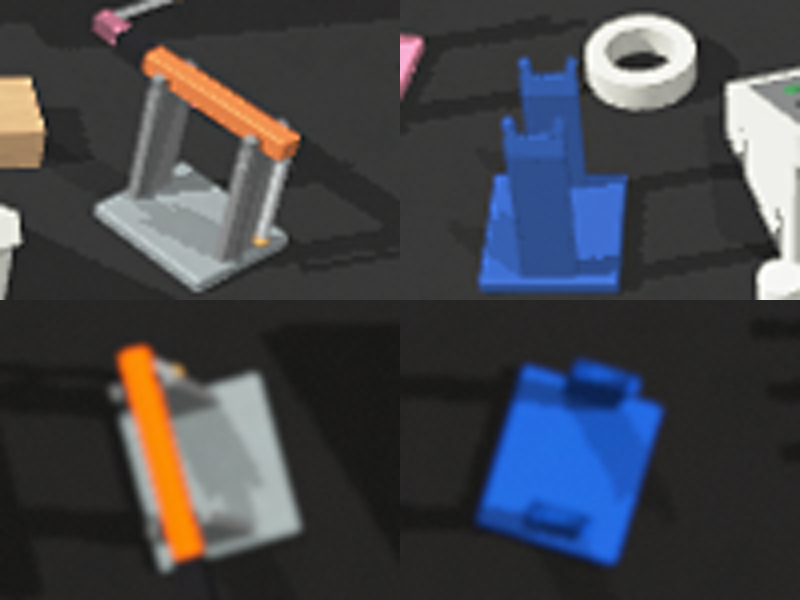

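View pics/crop2.png

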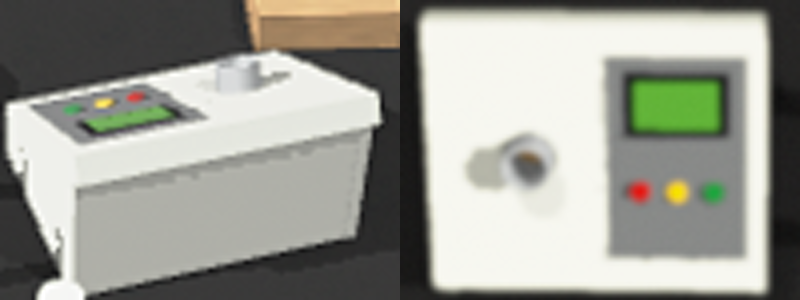

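The crops confirm the choice. The pen's shank and ball are at its far (+x) end: ball at scene (475.5,230), top (164.5,217.5). The cup mouth is near top (267,240), scene (380,217). The blue rest has uprights at both ends of its plate.

```bash
cat > h.py <<'E'
import cv2,numpy as np
from bench import bot
P={n:bot.camera_params(n) for n in("scene","top")}
for p in P.values():
    for k in p: p[k]=np.array(p[k])
def ray(n,uv):
    p=P[n]; o=-p["R"].T@p["t"]; d=p["R"].T@np.linalg.inv(p["intrinsics"])@np.array([uv[0],uv[1],1.])
    return o,d/np.linalg.norm(d)
def plane(n,uv,z=0,nrm=(0,0,1),pt=None):
    o,d=ray(n,uv); nrm=np.array(nrm); pt=np.array([0,0,z]) if pt is None else pt
    return o+d*((pt-o)@nrm)/(d@nrm)
def tri(us,ut):
    A=[];b=[]
    for n,u in(("scene",us),("top",ut)):
        o,d=ray(n,u); M=np.eye(3)-np.outer(d,d); A.append(M); b.append(M@o)
    A=np.vstack(A);b=np.hstack(b); x=np.linalg.lstsq(A,b,rcond=None)[0]; return x,np.linalg.norm(A@x-b)
def proj(n,X):
    p=P[n]; c=p["intrinsics"]@(p["R"]@X+p["t"]); return c[:2]/c[2]
def blob(n,im,lo,hi,roi):
    x0,y0,x1,y1=roi; m=cv2.inRange(cv2.cvtColor(im,cv2.COLOR_BGR2HSV),lo,hi)
    k=np.zeros_like(m);k[y0:y1,x0:x1]=m[y0:y1,x0:x1]
    return max(cv2.findContours(k,cv2.RETR_EXTERNAL,cv2.CHAIN_APPROX_NONE)[0],key=cv2.contourArea)
E
python3 - <<'E'
from h import *
s=cv2.imread("pics/scene0.png");t=cv2.imread("pics/top0.png")
np.set_printoptions(precision=4,suppress=True)
print("cam top",ray("top",(320,240))[0],"scene",ray("scene",(0,0))[0])
print("ball",tri((475.5,230.3),(164.5,217.8)))
c=blob("top",t,(5,150,150),(20,255,255),(120,190,200,280)); r=cv2.minAreaRect(c); b=cv2.boxPoints(r)
print("pen top rect",r)
b=b[np.argsort(b[:,1])]; f=b[:2].mean(0); k=b[2:].mean(0)
F,K=plane("top",f,.123),plane("top",k,.123); print("front",F,"orange end",K, "yaw",np.degrees(np.arctan2(*(F-K)[[1,0]])),"len",np.linalg.norm(F-K))
for nm,lo,hi,roi,z in(("dock",(0,0,100),(180,60,255),(140,200,200,275),.012),("rest",(100,120,60),(130,255,255),(350,210,415,280),.012),("checker",(0,0,200),(180,40,255),(230,190,340,285),.1)):
    c=blob("top",t,lo,hi,roi); h=cv2.approxPolyDP(cv2.convexHull(c),2,True)[:,0]
    print(nm); 
    for q in h: print(q,plane("top",q,z))
def g(im,x,y,w,h): return cv2.resize(im[y:y+h,x:x+w],(400,300),interpolation=cv2.INTER_CUBIC)
cv2.imwrite("pics/crop3.png",np.vstack([np.hstack([g(s,360,200,40,30),g(t,247,225,40,30)]),np.hstack([g(s,255,215,60,45),g(t,360,215,60,45)])]))
E
```

```text
cam top [ 0.3801 -0.1438  1.5402] scene [ 1.3897 -0.3686  0.8579]
ball (array([0.5801, 0.2791, 0.0359]), np.float64(0.0025258106342893306))
pen top rect ((159.7531280517578, 237.69918823242188), (54.560062408447266, 8.953777313232422), 75.0685806274414)
front [0.5823 0.2813 0.123 ] orange end [0.4601 0.2423 0.123 ] yaw 17.73188293881978 len 0.12831921462178986
dock
[159 215] [0.5892 0.2983 0.012 ]
[185 220] [0.578  0.2322 0.012 ]
[194 257] [0.4855 0.2053 0.012 ]
[172 263] [0.4693 0.2596 0.012 ]
rest
[370 221] [ 0.5856 -0.2314  0.012 ]
[390 220] [ 0.5892 -0.2812  0.012 ]
[399 223] [ 0.5821 -0.3037  0.012 ]
[405 231] [ 0.5624 -0.3188  0.012 ]
[393 271] [ 0.4621 -0.2903  0.012 ]
[359 260] [ 0.4874 -0.2057  0.012 ]
checker
[325 205] [ 0.6095 -0.1196  0.1   ]
[324 272] [ 0.4513 -0.121   0.1   ]
[244 270] [0.4517 0.0663 0.1   ]
[240 211] [0.5909 0.081  0.1   ]
[242 204] [0.6077 0.0769 0.1   ]
```

View pics/crop3.png

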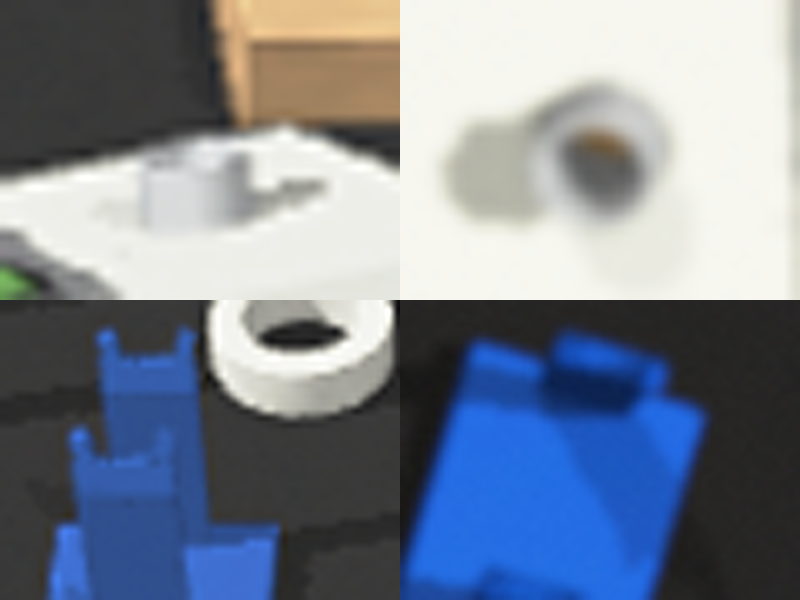

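```bash
python3 - <<'E'
from h import *
np.set_printoptions(precision=4,suppress=True)
print("up far(+x)",tri((273.0,235),(391,223)),"up near",tri((276.7,220.3),(379,258.5)))
C=[plane("top",q,z) for q,z in(((324.5,272.5),.045),((243.5,270.5),.045),((325.5,204.5),.125),((241.5,203.5),.125))]
print(np.array(C)); m=np.mean(C,0); m[2]=0
x=np.mean(C[2:],0)-np.mean(C[:2],0); y=(C[1]-C[0])+(C[3]-C[2]); yaw=np.arctan2(x[1],x[0]),np.arctan2(-y[0],y[1]); print("checker",m,np.degrees(yaw))
a=np.mean(yaw); s,c=np.sin(np.radians(28)),np.cos(np.radians(28))
n=np.array([-s*np.cos(a),-s*np.sin(a),c]); p=m+[0,0,.085]+n*.018
cup=plane("top",(266.75,240.75),nrm=n,pt=p); print("cup",cup,"n",n,"scene px",proj("scene",cup))
print("cup tri",tri((379,216),(266.75,240.75)))
# rest: base sides lines
d=[plane("top",q,.012) for q in((359,260),(370,221),(405,231),(393,271))]; print("rest base ctr",np.mean(d,0),"yaws",[np.degrees(np.arctan2(*(d[i]-d[j])[[1,0]])) for i,j in((1,0),(2,3))], np.linalg.norm(d[1]-d[0]),np.linalg.norm(d[2]-d[1]))
d=[plane("top",q,.012) for q in((185,220),(194,257))]; e=(d[0]-d[1]);print("dock edge",np.linalg.norm(e),np.degrees(np.arctan2(e[1],e[0])),"ctr",np.mean(d,0)+.045*np.array([-e[1],e[0],0])/np.linalg.norm(e))
E
```

```text
up far(+x) (array([ 0.5644, -0.2725,  0.1421]), np.float64(0.0008534392762681855)) up near (array([ 0.4842, -0.2488,  0.119 ]), np.float64(0.001909465428906126))
[[ 0.4529 -0.1214  0.045 ]
 [ 0.4532  0.0755  0.045 ]
 [ 0.6067 -0.1212  0.125 ]
 [ 0.6049  0.0743  0.125 ]]
checker [ 0.5294 -0.0232  0.    ] [-0.1979  0.2213]
cup [0.5215 0.0152 0.1012] n [-0.4695 -0.0001  0.8829] scene px [378.8211 216.1509]
cup tri (array([0.5216, 0.0154, 0.1017]), np.float64(0.0003540846992228322))
rest base ctr [ 0.5244 -0.2616  0.012 ] yaws [np.float64(-14.66274246792595), np.float64(-15.915550152835298)] 0.10144770654158898 0.09045807193992757
dock edge 0.09629156414416867 16.215769092967033 ctr [0.5192 0.2619 0.012 ]
```

Triangulated measurements:

| Item | Position | Notes |
|---|---|---|
| Pen origin | (0.520, 0.262, 0.115) | yaw ≈ 17° |
| Cup mouth | (0.5215, 0.015, 0.101) | leaning toward −x |
| Blue rest | (0.524, −0.261) | yaw ≈ −15.5° |

The rest's +x upright is the higher one (142 mm against 119 mm). Now moving toward the pen.

Call:
drive_tool --steps '[{"travel": [0.95, 0.9, 0.05], "rot": [0, 0, 0.8], "hand": 0}, {"travel": [0.95, 0.9, 0.05], "rot": [0, 0, 0], "hand": 0}, {"travel": [0.95, 0.9, 0.05], "rot": [0, 0, 0], "hand": 0}, {"travel": [0.95, 0.9, 0.05], "rot": [0, 0, 0], "hand": 0}, {"travel": [0.95, 0.9, 0.05], "rot": [0, 0, 0], "hand": 0}, {"travel": [0.95, 0.9, 0.05], "rot": [0, 0, 0], "hand": 0}, {"travel": [0.95, 0.9, 0.05], "rot": [0, 0, 0], "hand": 0}, {"travel": [0.95, 0.9, 0.05], "rot": [0, 0, 0], "hand": 0}, {"travel": [0.95, 0.9, 0.05], "rot": [0, 0, 0], "hand": 0}, {"travel": [0.95, 0.9, 0.05], "rot": [0, 0, 0], "hand": 0}, {"travel": [0.95, 0.9, 0.05], "rot": [0, 0, 0], "hand": 0}, {"travel": [0.95, 0.9, 0.05], "rot": [0, 0, 0], "hand": 0}]'

```text
t: 1.1
eef_pos: [0.4263, -0.3374, 0.2513]
eef_rot: [[0.956, 0.292, -0.001], [0.292, -0.956, 0.001], [-0.0, -0.001, -1.0]]
contact_force: [-0.7, -0.9, -0.5]
width: 1.001
grasp_force: 0.0
```

Call:
drive_tool --steps '[{"travel": [0.156, 0.999, 0], "rot": [0, 0, 0], "hand": 0}, {"travel": [0.156, 0.999, 0], "rot": [0, 0, 0], "hand": 0}, {"travel": [0.156, 0.999, 0], "rot": [0, 0, 0], "hand": 0}, {"travel": [0.156, 0.999, 0], "rot": [0, 0, 0], "hand": 0}, {"travel": [0.156, 0.999, 0], "rot": [0, 0, 0], "hand": 0}, {"travel": [0.156, 0.999, 0], "rot": [0, 0, 0], "hand": 0}, {"travel": [0.156, 0.999, 0], "rot": [0, 0, 0], "hand": 0}, {"travel": [0.156, 0.999, 0], "rot": [0, 0, 0], "hand": 0}, {"travel": [0.156, 0.999, 0], "rot": [0, 0, 0], "hand": 0}, {"travel": [0.156, 0.999, 0], "rot": [0, 0, 0], "hand": 0}, {"travel": [0.156, 0.999, 0], "rot": [0, 0, 0], "hand": 0}, {"travel": [0.156, 0.999, 0], "rot": [0, 0, 0], "hand": 0}]'

```text
t: 2.1
eef_pos: [0.472, -0.0379, 0.2513]
eef_rot: [[0.956, 0.292, -0.001], [0.292, -0.956, 0.0], [-0.001, -0.001, -1.0]]
contact_force: [0.1, -0.7, -0.1]
width: 0.997
grasp_force: 0.0
```

Call:
drive_tool --steps '[{"travel": [0.156, 0.999, 0], "rot": [0, 0, 0], "hand": 0}, {"travel": [0.156, 0.999, 0], "rot": [0, 0, 0], "hand": 0}, {"travel": [0.156, 0.999, 0], "rot": [0, 0, 0], "hand": 0}, {"travel": [0.156, 0.999, 0], "rot": [0, 0, 0], "hand": 0}, {"travel": [0.156, 0.999, 0], "rot": [0, 0, 0], "hand": 0}, {"travel": [0.156, 0.999, 0], "rot": [0, 0, 0], "hand": 0}, {"travel": [0.156, 0.999, 0], "rot": [0, 0, 0], "hand": 0}, {"travel": [0.156, 0.999, 0], "rot": [0, 0, 0], "hand": 0}, {"travel": [0.156, 0.999, 0], "rot": [0, 0, 0], "hand": 0}, {"travel": [0.156, 0.999, 0], "rot": [0, 0, 0], "hand": 0}, {"travel": [0.156, 0.999, 0], "rot": [0, 0, 0], "hand": 0}, {"travel": [0, 0, 0], "rot": [0, 0, 0], "hand": 0}]'

```text
t: 3.1
eef_pos: [0.5157, 0.2393, 0.2513]
eef_rot: [[0.955, 0.296, 0.001], [0.296, -0.955, 0.002], [0.002, -0.002, -1.0]]
contact_force: [-0.2, -0.9, -0.5]
width: 1.003
grasp_force: 0.0
```

Call:
drive_tool --steps '[{"travel": [0.17, 0.9, 0], "rot": [0, 0, 0], "hand": 0}, {"travel": [0, 0, -0.94], "rot": [0, 0, 0], "hand": 0}, {"travel": [0, 0, -0.94], "rot": [0, 0, 0], "hand": 0}, {"travel": [0, 0, -0.94], "rot": [0, 0, 0], "hand": 0}, {"travel": [0, 0, -0.94], "rot": [0, 0, 0], "hand": 0}, {"travel": [0, 0, -0.94], "rot": [0, 0, 0], "hand": 0}, {"travel": [0, 0, -0.94], "rot": [0, 0, 0], "hand": 0}, {"travel": [0, 0, 0], "rot": [0, 0, 0], "hand": 0}]'

```text
t: 3.77
eef_pos: [0.516, 0.2563, 0.1061]
eef_rot: [[0.956, 0.292, -0.01], [0.292, -0.956, -0.003], [-0.01, -0.0, -1.0]]
contact_force: [-1.7, 0.0, 0.5]
width: 0.994
grasp_force: 0.0
```

```bash
python3 - <<'E'
from h import *
s=bot.capture("scene")[:,:,::-1];t=bot.capture("top")[:,:,::-1]
def g(im,x,y): return cv2.resize(im[y:y+75,x:x+100],(400,300),interpolation=cv2.INTER_CUBIC)
cv2.imwrite("pics/g1.png",np.hstack([g(s,410,170),g(t,120,200)]))
st=bot.get_state();print(st["joint_positions"],st["eef_pos"],st["contact_force"])
E
```

```text
[ 2.67671236e-01  6.39507690e-01  1.65392100e+00 -1.58586746e-04
  8.50798527e-01  1.54226376e+00] [0.5188978  0.25737177 0.10990618] [0.07032447 0.26177474 0.69511469]
```

View pics/g1.png

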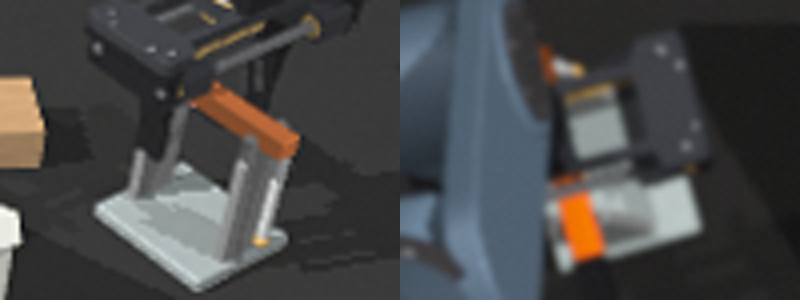

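The fingers straddle the handle between the dock's uprights (scene crop, around (220,100)). I'll make a small +y correction, then close.

Call:
drive_tool --grip_force 45 --steps '[{"travel": [0.04, 0.18, 0], "rot": [0, 0, 0], "hand": 0}, {"travel": [0, 0, 0], "rot": [0, 0, 0], "hand": 0}, {"travel": [0, 0, 0], "rot": [0, 0, 0], "hand": 255}, {"travel": [0, 0, 0], "rot": [0, 0, 0], "hand": 255}, {"travel": [0, 0, 0], "rot": [0, 0, 0], "hand": 255}, {"travel": [0, 0, 0], "rot": [0, 0, 0], "hand": 255}, {"travel": [0, 0, 0], "rot": [0, 0, 0], "hand": 255}, {"travel": [0, 0, 0], "rot": [0, 0, 0], "hand": 255}, {"travel": [0, 0, 0], "rot": [0, 0, 0], "hand": 255}, {"travel": [0, 0, 0], "rot": [0, 0, 0], "hand": 255}]'

```text
t: 4.7
eef_pos: [0.5205, 0.2624, 0.1105]
eef_rot: [[0.956, 0.292, -0.0], [0.292, -0.956, -0.0], [-0.0, 0.0, -1.0]]
contact_force: [0.7, -0.3, -0.4]
width: 0.481
grasp_force: 0.0
```

Call:
drive_tool --steps '[{"travel": [0, 0, 0], "rot": [0, 0, 0], "hand": 255}, {"travel": [0, 0, 0], "rot": [0, 0, 0], "hand": 255}, {"travel": [0, 0, 0], "rot": [0, 0, 0], "hand": 255}, {"travel": [0, 0, 0], "rot": [0, 0, 0], "hand": 255}, {"travel": [0, 0, 0], "rot": [0, 0, 0], "hand": 255}, {"travel": [0, 0, 0], "rot": [0, 0, 0], "hand": 255}, {"travel": [0, 0, 0], "rot": [0, 0, 0], "hand": 255}, {"travel": [0, 0, 0], "rot": [0, 0, 0], "hand": 255}]'

```text
t: 5.37
eef_pos: [0.5205, 0.2625, 0.1105]
eef_rot: [[0.956, 0.292, -0.0], [0.292, -0.956, 0.0], [-0.0, -0.0, -1.0]]
contact_force: [0.0, 0.7, -1.0]
width: 0.176
grasp_force: 45.0
```

The pen is gripped at 45 N with the opening matching the 16 mm handle. Now lift it and swing to the cup, yawing the pen to point along +y.

Call:
drive_tool --steps '[{"travel": [0, 0, 0.5], "rot": [0, 0, 0], "hand": 255}, {"travel": [0, 0, 1], "rot": [0, 0, 0], "hand": 255}, {"travel": [0, 0, 1], "rot": [0, 0, 0], "hand": 255}, {"travel": [0, 0, 1], "rot": [0, 0, 0], "hand": 255}, {"travel": [0, 0, 1], "rot": [0, 0, 0], "hand": 255}, {"travel": [0, 0, 1], "rot": [0, 0, 0], "hand": 255}, {"travel": [0, 0, 0.5], "rot": [0, 0, 0], "hand": 255}]'

```text
t: 5.95
eef_pos: [0.5217, 0.2628, 0.2638]
eef_rot: [[0.956, 0.292, 0.005], [0.292, -0.956, 0.001], [0.005, 0.0, -1.0]]
contact_force: [0.6, 0.7, -0.1]
width: 0.175
grasp_force: 45.0
```

Call:
drive_tool --steps '[{"travel": [-0.14, -0.825, 0], "rot": [0, 0, 0.973], "hand": 255}, {"travel": [-0.14, -0.825, 0], "rot": [0, 0, 0.973], "hand": 255}, {"travel": [-0.14, -0.825, 0], "rot": [0, 0, 0.973], "hand": 255}, {"travel": [-0.14, -0.825, 0], "rot": [0, 0, 0.973], "hand": 255}, {"travel": [-0.14, -0.825, 0], "rot": [0, 0, 0.973], "hand": 255}, {"travel": [-0.14, -0.825, 0], "rot": [0, 0, 0.973], "hand": 255}, {"travel": [-0.14, -0.825, 0], "rot": [0, 0, 0.973], "hand": 255}, {"travel": [-0.14, -0.825, 0], "rot": [0, 0, 0.973], "hand": 255}, {"travel": [-0.14, -0.825, 0], "rot": [0, 0, 0.973], "hand": 255}, {"travel": [-0.14, -0.825, 0], "rot": [0, 0, 0.973], "hand": 255}, {"travel": [-0.14, -0.825, 0], "rot": [0, 0, 0.973], "hand": 255}, {"travel": [-0.14, -0.825, 0], "rot": [0, 0, 0.973], "hand": 255}]'

```text
t: 6.95
eef_pos: [0.4779, 0.014, 0.2605]
eef_rot: [[0.248, 0.969, -0.0], [0.969, -0.248, -0.0], [-0.0, -0.0, -1.0]]
contact_force: [-0.0, 0.6, -0.5]
width: 0.178
grasp_force: 45.0
```

Call:
drive_tool --steps '[{"travel": [-0.14, -0.825, 0], "rot": [0, 0, 0.973], "hand": 255}, {"travel": [-0.14, -0.825, 0], "rot": [0, 0, 0.973], "hand": 255}, {"travel": [-0.14, -0.825, 0], "rot": [0, 0, 0.973], "hand": 255}, {"travel": [0, 0, 0], "rot": [0, -0.933, 0], "hand": 255}, {"travel": [0, 0, 0], "rot": [0, -0.933, 0], "hand": 255}, {"travel": [0, 0, 0], "rot": [0, -0.933, 0], "hand": 255}, {"travel": [0, 0, 0], "rot": [0, -0.933, 0], "hand": 255}, {"travel": [0, 0, 0], "rot": [0, -0.933, 0], "hand": 255}, {"travel": [0, 0, 0], "rot": [0, -0.933, 0], "hand": 255}, {"travel": [0, 0, 0], "rot": [0, 0, 0], "hand": 255}, {"travel": [0, 0, 0], "rot": [0, 0, 0], "hand": 255}]'

```text
t: 7.87
eef_pos: [0.4668, -0.0467, 0.2601]
eef_rot: [[0.002, 0.885, 0.466], [1.0, -0.002, 0.001], [0.002, 0.466, -0.885]]
contact_force: [0.9, -0.4, -0.6]
width: 0.178
grasp_force: 45.0
```

Call:
drive_tool --steps '[{"travel": [0, 0, -0.8], "rot": [0, 0, 0], "hand": 255}, {"travel": [0, 0, -0.8], "rot": [0, 0, 0], "hand": 255}, {"travel": [0, 0, -0.7], "rot": [0, 0, 0], "hand": 255}, {"travel": [0, 0, 0], "rot": [0, 0, 0], "hand": 255}, {"travel": [0, 0, 0], "rot": [0, 0, 0], "hand": 255}]'

```text
t: 8.28
eef_pos: [0.4691, -0.0469, 0.2027]
eef_rot: [[-0.0, 0.884, 0.468], [1.0, -0.001, 0.001], [0.002, 0.468, -0.884]]
contact_force: [0.7, -0.1, -1.5]
width: 0.175
grasp_force: 45.0
```

```bash
python3 - <<'E'
from h import *
s=bot.capture("scene")[:,:,::-1];t=bot.capture("top")[:,:,::-1]
st=bot.get_state();e=np.array(st["eef_pos"]);R=np.array(st["eef_rot"])
tip=e+R@[.062,0,.0755]; print(e,R.round(3).tolist(),"tip",tip,proj("scene",tip),proj("top",tip),st["contact_force"],np.round(st["joint_positions"],2))
def g(im,x,y): return cv2.resize(im[y:y+60,x:x+40],(400,600),interpolation=cv2.INTER_CUBIC)
cv2.imwrite("pics/c1.png",np.hstack([g(s,360,180),g(t,247,205)]))
E
```

```text
[ 0.4694658  -0.04727118  0.20401585] [[-0.0, 0.882, 0.471], [1.0, 0.001, -0.0], [-0.001, 0.471, -0.882]] tip [0.5049934  0.01470876 0.13737858] [377.34410952 201.56464071] [265.01905177 246.35860466] [-0.02581458 -0.1377685  -1.58462407] [-0.48  0.28  2.19  0.78  0.31 -1.18]
```

View pics/c1.png

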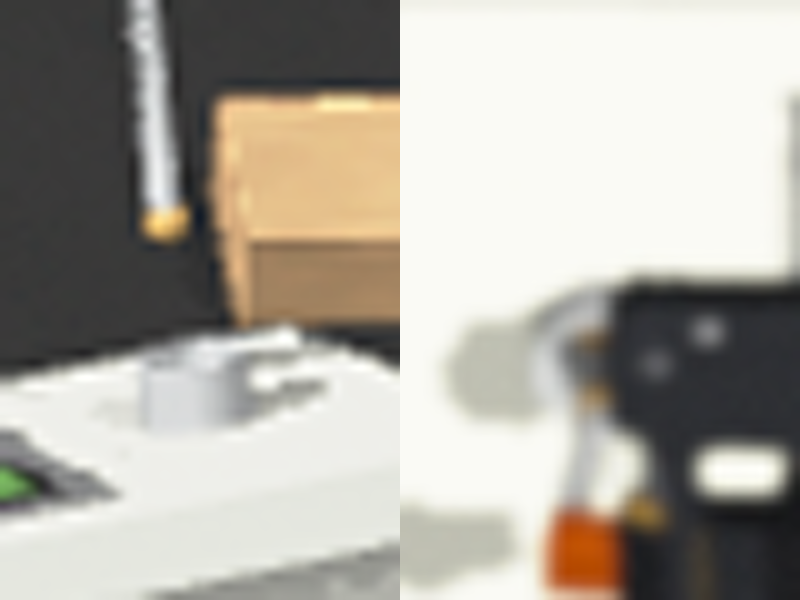

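```bash
python3 - <<'E'
from h import *
np.set_printoptions(precision=4,suppress=True)
cup=np.array([.5215,.0152,.1012]);n=np.array([-.4695,0,.8829])
st=bot.get_state();e=np.array(st["eef_pos"]);R=np.array(st["eef_rot"])
for uv in((266.0,244.2),(266.3,244.2)):
    x,r=tri((376,201.7),uv); d=x-cup; print(x,r,"pen frame",R.T@(x-e),"along",d@n,"lat x",d@[.883,0,.4695],"y",d[1])
E
```

```text
[0.5092 0.0108 0.141 ] 0.002138798473733151 pen frame [0.0581 0.0054 0.0743] along 0.04091537095365535 lat x 0.007824463563056341 y -0.004429143289746038
[0.5093 0.0104 0.1411] 0.001683607966440627 pen frame [0.0577 0.0056 0.0742] along 0.040971458188161294 lat x 0.007971730190470526 y -0.0048188704254889195
```

The ball is at scene (376,201.7), top (266,244.2). The images put it slightly up-slope of the cup axis and to the −y side, so I'll correct half of that, come closer and look again.

Call:
drive_tool --steps '[{"travel": [0.13, 0.04, -0.35], "rot": [0, 0, 0], "hand": 255}, {"travel": [0.13, 0.04, -0.35], "rot": [0, 0, 0], "hand": 255}, {"travel": [0.12, 0.04, -0.36], "rot": [0, 0, 0], "hand": 255}, {"travel": [0, 0, 0], "rot": [0, 0, 0], "hand": 255}, {"travel": [0, 0, 0], "rot": [0, 0, 0], "hand": 255}]'

```text
t: 8.8
eef_pos: [0.4783, -0.044, 0.1774]
eef_rot: [[-0.0, 0.882, 0.471], [1.0, 0.0, -0.0], [-0.0, 0.471, -0.882]]
contact_force: [0.4, 0.2, -0.8]
width: 0.178
grasp_force: 45.0
```

```bash
python3 - <<'E'
from h import *
np.set_printoptions(precision=4,suppress=True)
s=bot.capture("scene")[:,:,::-1];t=bot.capture("top")[:,:,::-1]
st=bot.get_state();e=np.array(st["eef_pos"]);R=np.array(st["eef_rot"])
cup=np.array([.5215,.0152,.1012])
tip=e+R@[.062,0,.0755]; print(e,"tip-cup",tip-cup,proj("scene",tip),proj("top",tip),st["contact_force"])
def g(im,x,y): return cv2.resize(im[y:y+30,x:x+20],(400,600),interpolation=cv2.INTER_CUBIC)
cv2.imwrite("pics/c2.png",np.hstack([g(s,368,197),g(t,257,227)]))
E
```

```text
[ 0.4781 -0.0441  0.1776] tip-cup [-0.0078  0.0027  0.0098] [378.9839 211.2872] [265.0225 243.6577] [-0.8236 -0.7502 -0.9618]
```

View pics/c2.png

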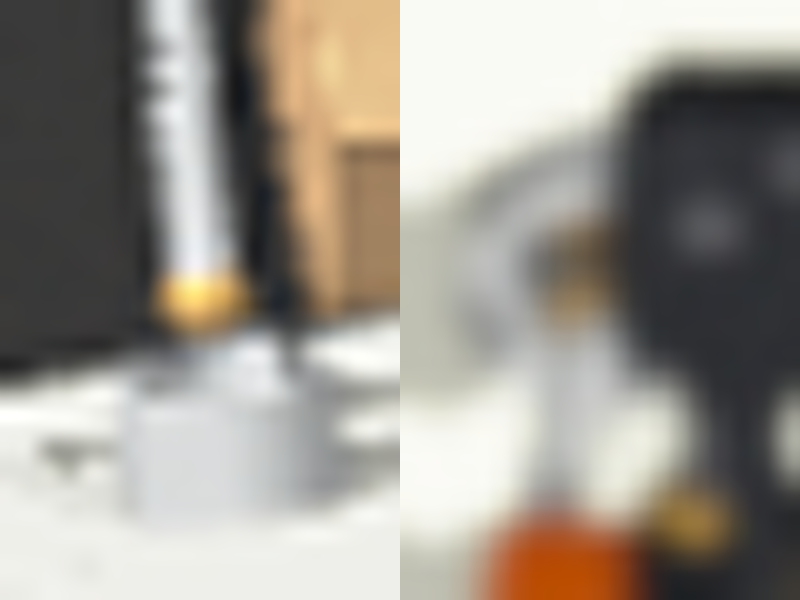

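```bash
python3 - <<'E'
from h import *
np.set_printoptions(precision=4,suppress=True)
cup=np.array([.5215,.0152,.1012]);n=np.array([-.4695,0,.8829])
for uv in((265.3,242.6),(265.3,241.8)):
    x,r=tri((377.6,211.5),uv); d=x-cup; print(x,r,"along",d@n,"lat x",d@[.883,0,.4695],"y",d[1])
E
```

```text
[0.5154 0.0153 0.1124] 0.0027348985941627324 along 0.012722627130886044 lat x -0.00011754720428614534 y 0.00011699303953132366
[0.5171 0.0149 0.1137] 0.00317057966340536 along 0.013157442121833708 lat x 0.0019769758601444493 y -0.00027040202843938745
```

Both estimates put the ball within about 3 mm of the cup's axis, well inside the 6.5 mm clearance. I'll descend 20 mm along the axis and read the averaged force. From the first top picture I'll also estimate the contact's depth.

Call:
drive_tool --steps '[{"travel": [0.038, 0, -0.071], "rot": [0, 0, 0], "hand": 255}, {"travel": [0.038, 0, -0.071], "rot": [0, 0, 0], "hand": 255}, {"travel": [0.038, 0, -0.071], "rot": [0, 0, 0], "hand": 255}, {"travel": [0.038, 0, -0.071], "rot": [0, 0, 0], "hand": 255}, {"travel": [0.038, 0, -0.071], "rot": [0, 0, 0], "hand": 255}, {"travel": [0.038, 0, -0.071], "rot": [0, 0, 0], "hand": 255}, {"travel": [0.038, 0, -0.071], "rot": [0, 0, 0], "hand": 255}, {"travel": [0.038, 0, -0.071], "rot": [0, 0, 0], "hand": 255}, {"travel": [0.038, 0, -0.071], "rot": [0, 0, 0], "hand": 255}, {"travel": [0.038, 0, -0.071], "rot": [0, 0, 0], "hand": 255}, {"travel": [0, 0, 0], "rot": [0, 0, 0], "hand": 255}]'

```text
t: 9.82
eef_pos: [0.4871, -0.0439, 0.1584]
eef_rot: [[0.001, 0.883, 0.469], [1.0, -0.001, 0.0], [0.0, 0.469, -0.883]]
contact_force: [0.0, 0.3, -1.3]
width: 0.178
grasp_force: 45.0
```

```bash
cat > f.py <<'E'
from h import *
np.set_printoptions(precision=4,suppress=True)
cup=np.array([.5215,.0152,.1012]);n=np.array([-.4695,0,.8829])
F=[];T=[];E=[]
for i in range(6):
    bot.capture("top"); s=bot.get_state();F.append(s["contact_force"]);T.append(s["ft_torque"]);E.append(s["eef_pos"])
F,T,e=np.mean(F,0),np.mean(T,0),np.mean(E,0);R=np.array(s["eef_rot"]);d=e+R@[.062,0,.0755]-cup
print("t",s["t"],"e",e,"F",F.round(2),"axial",round(F@n,2),"T",T.round(3),"along",d@n,"latx",d@[.883,0,.4695],"y",d[1])
E
python3 f.py; python3 - <<'E'
from h import *
cup=np.array([.5215,.0152,.1012]);n=np.array([-.4695,0,.8829]);x=np.array([.8829,0,.4695])
for d in(.02,.03,.04,.05): print(d,proj("top",cup-.012*x-d*n).round(2))
print("mouth",proj("top",cup+.012*x),proj("top",cup-.012*x))
E
```

```text
t 10.1167 e [ 0.487  -0.0439  0.1588] F [-0.18 -0.2  -1.08] axial -0.86 T [-0.025  0.265 -0.007] along -0.008491805645973387 latx -0.0034168523422669385 y 0.0028967985463350925
0.02 [267.76 242.24]
0.03 [268.22 240.66]
0.04 [268.66 239.09]
0.05 [269.1  237.54]
mouth [266.62996775 236.02048804] [266.84307088 245.47344903]
```

The contact looks to be about 36 mm deep, so the ball centre should touch at roughly −30 mm. There is no side contact so far.

Call:
drive_tool --steps '[{"travel": [0.05, -0.03, -0.06], "rot": [0, 0, 0], "hand": 255}, {"travel": [0.05, -0.03, -0.06], "rot": [0, 0, 0], "hand": 255}, {"travel": [0.038, 0, -0.071], "rot": [0, 0, 0], "hand": 255}, {"travel": [0.038, 0, -0.071], "rot": [0, 0, 0], "hand": 255}, {"travel": [0.038, 0, -0.071], "rot": [0, 0, 0], "hand": 255}, {"travel": [0, 0, 0], "rot": [0, 0, 0], "hand": 255}]'

```text
t: 10.62
eef_pos: [0.4924, -0.0454, 0.15]
eef_rot: [[0.001, 0.883, 0.469], [1.0, -0.001, 0.0], [0.001, 0.469, -0.883]]
contact_force: [-1.2, 0.1, -0.6]
width: 0.181
grasp_force: 45.0
```

```bash
python3 f.py
```

```text
t 10.9167 e [ 0.4923 -0.0454  0.1504] F [-0.17 -0.28 -0.51] axial -0.37 T [-0.047  0.278  0.007] along -0.01838227386263483 latx -0.002665068315434437 y 0.001438931354460075
```

Call:
drive_tool --steps '[{"travel": [0.019, 0, -0.035], "rot": [0, 0, 0], "hand": 255}, {"travel": [0.019, 0, -0.035], "rot": [0, 0, 0], "hand": 255}, {"travel": [0.019, 0, -0.035], "rot": [0, 0, 0], "hand": 255}, {"travel": [0, 0, 0], "rot": [0, 0, 0], "hand": 255}]'

```text
t: 11.25
eef_pos: [0.4939, -0.0454, 0.1477]
eef_rot: [[0.001, 0.883, 0.469], [1.0, -0.001, 0.0], [0.0, 0.469, -0.883]]
contact_force: [-0.5, -0.5, -0.7]
width: 0.176
grasp_force: 45.0
```

```bash
python3 f.py
```

```text
t 11.55 e [ 0.4938 -0.0454  0.1478] F [ 0.16  0.08 -0.97] axial -0.93 T [-0.018  0.276 -0.01 ] along -0.0213376286386295 latx -0.0025638799609258383 y 0.0013920753309900596
```

Call:
drive_tool --steps '[{"travel": [0.019, 0, -0.035], "rot": [0, 0, 0], "hand": 255}, {"travel": [0.019, 0, -0.035], "rot": [0, 0, 0], "hand": 255}, {"travel": [0.019, 0, -0.035], "rot": [0, 0, 0], "hand": 255}, {"travel": [0, 0, 0], "rot": [0, 0, 0], "hand": 255}]'

```text
t: 11.88
eef_pos: [0.4953, -0.0454, 0.145]
eef_rot: [[0.001, 0.883, 0.469], [1.0, -0.001, 0.0], [0.0, 0.469, -0.883]]
contact_force: [0.5, -0.4, -0.8]
width: 0.177
grasp_force: 45.0
```

```bash
python3 f.py
```

```text
t 12.1833 e [ 0.4952 -0.0454  0.1452] F [ 0.1   0.12 -0.77] axial -0.73 T [-0.001  0.273  0.015] along -0.02433281545735546 latx -0.0025518163699567603 y 0.0014024273751668103
```

Call:
drive_tool --steps '[{"travel": [0.019, 0, -0.035], "rot": [0, 0, 0], "hand": 255}, {"travel": [0.019, 0, -0.035], "rot": [0, 0, 0], "hand": 255}, {"travel": [0.01, 0, -0.018], "rot": [0, 0, 0], "hand": 255}, {"travel": [0, 0, 0], "rot": [0, 0, 0], "hand": 255}]'

```text
t: 12.52
eef_pos: [0.4965, -0.0454, 0.1429]
eef_rot: [[0.001, 0.883, 0.469], [1.0, -0.001, 0.0], [0.0, 0.469, -0.883]]
contact_force: [-0.2, 0.3, -0.9]
width: 0.177
grasp_force: 45.0
```

```bash
python3 f.py
```

```text
t 12.8167 e [ 0.4964 -0.0454  0.143 ] F [ 0.14 -0.16 -1.12] axial -1.05 T [-0.011  0.253 -0.008] along -0.026818795608162985 latx -0.0025233454394656425 y 0.001388150051265023
```

Call:
drive_tool --steps '[{"travel": [0.019, 0, -0.035], "rot": [0, 0, 0], "hand": 255}, {"travel": [0.019, 0, -0.035], "rot": [0, 0, 0], "hand": 255}, {"travel": [0.01, 0, -0.018], "rot": [0, 0, 0], "hand": 255}, {"travel": [0, 0, 0], "rot": [0, 0, 0], "hand": 255}]'

```text
t: 13.15
eef_pos: [0.4977, -0.0454, 0.1407]
eef_rot: [[0.001, 0.883, 0.469], [1.0, -0.001, 0.0], [0.0, 0.469, -0.883]]
contact_force: [0.1, -0.7, -1.9]
width: 0.179
grasp_force: 45.0
```

```bash
python3 f.py
```

```text
t 13.45 e [ 0.4976 -0.0454  0.1408] F [-0.13 -0.35 -0.88] axial -0.71 T [-0.024  0.254 -0.001] along -0.029328620578940638 latx -0.0024886917071086398 y 0.0013875608627954266
```

Call:
drive_tool --steps '[{"travel": [0.019, 0, -0.035], "rot": [0, 0, 0], "hand": 255}, {"travel": [0.019, 0, -0.035], "rot": [0, 0, 0], "hand": 255}, {"travel": [0, 0, 0], "rot": [0, 0, 0], "hand": 255}]'

```text
t: 13.7
eef_pos: [0.4986, -0.0454, 0.1389]
eef_rot: [[0.001, 0.883, 0.469], [1.0, -0.001, -0.0], [0.0, 0.469, -0.883]]
contact_force: [0.2, 0.3, -0.3]
width: 0.178
grasp_force: 45.0
```

```bash
python3 f.py
```

```text
t 14.0 e [ 0.4986 -0.0454  0.139 ] F [-0.03 -0.14 -0.62] axial -0.53 T [ 0.002  0.288 -0.012] along -0.03133842271064212 latx -0.0024802727054675 y 0.0013927398328654871
```

Call:
drive_tool --steps '[{"travel": [0.019, 0, -0.035], "rot": [0, 0, 0], "hand": 255}, {"travel": [0.019, 0, -0.035], "rot": [0, 0, 0], "hand": 255}, {"travel": [0, 0, 0], "rot": [0, 0, 0], "hand": 255}]'

```text
t: 14.25
eef_pos: [0.4996, -0.0454, 0.1372]
eef_rot: [[0.001, 0.883, 0.469], [1.0, -0.001, 0.0], [0.0, 0.469, -0.883]]
contact_force: [0.1, 0.5, -1.3]
width: 0.179
grasp_force: 45.0
```

```bash
python3 f.py
```

```text
t 14.55 e [ 0.4995 -0.0454  0.1373] F [-0.2   0.31 -1.01] axial -0.79 T [-0.009  0.267  0.003] along -0.03332287814332906 latx -0.002461647131664413 y 0.001392240792302454
```

Call:
drive_tool --steps '[{"travel": [0.019, 0, -0.035], "rot": [0, 0, 0], "hand": 255}, {"travel": [0.019, 0, -0.035], "rot": [0, 0, 0], "hand": 255}, {"travel": [0, 0, 0], "rot": [0, 0, 0], "hand": 255}]'

```text
t: 14.8
eef_pos: [0.5005, -0.0456, 0.1355]
eef_rot: [[0.001, 0.883, 0.469], [1.0, -0.001, -0.0], [-0.0, 0.469, -0.883]]
contact_force: [-0.4, -0.4, 0.7]
width: 0.183
grasp_force: 45.0
```

```bash
python3 f.py
```

```text
t 15.1 e [ 0.5005 -0.0455  0.1356] F [-0.54 -0.63  0.53] axial 0.72 T [-0.067  0.28  -0.034] along -0.03525304211126145 latx -0.002406543555097854 y 0.001258703757923139
```

Contact: the axial force rose by 1.5 N. Pressing further in small steps.

Call:
drive_tool --steps '[{"travel": [0.019, 0, -0.035], "rot": [0, 0, 0], "hand": 255}, {"travel": [0.019, 0, -0.035], "rot": [0, 0, 0], "hand": 255}, {"travel": [0, 0, 0], "rot": [0, 0, 0], "hand": 255}]'

```text
t: 15.35
eef_pos: [0.5015, -0.0456, 0.1337]
eef_rot: [[0.001, 0.883, 0.469], [1.0, -0.001, -0.0], [0.0, 0.469, -0.883]]
contact_force: [-1.1, -1.6, 1.3]
width: 0.181
grasp_force: 45.0
```

```bash
python3 f.py
```

```text
t 15.65 e [ 0.5014 -0.0455  0.1338] F [-1.64 -1.47  2.14] axial 2.66 T [-0.17   0.286 -0.102] along -0.03728756846887545 latx -0.0023863305313033397 y 0.0012578439973220997
```

Call:
drive_tool --steps '[{"travel": [0.019, 0, -0.035], "rot": [0, 0, 0], "hand": 255}, {"travel": [0, 0, 0], "rot": [0, 0, 0], "hand": 255}, {"travel": [0, 0, 0], "rot": [0, 0, 0], "hand": 255}]'

```text
t: 15.9
eef_pos: [0.5019, -0.0455, 0.1329]
eef_rot: [[0.001, 0.883, 0.469], [1.0, -0.001, -0.0], [0.0, 0.469, -0.883]]
contact_force: [-2.0, -2.5, 3.0]
width: 0.179
grasp_force: 45.0
```

```bash
python3 f.py
```

```text
t 16.2 e [ 0.5019 -0.0455  0.133 ] F [-1.98 -2.23  2.39] axial 3.04 T [-0.244  0.29  -0.11 ] along -0.03826336565250885 latx -0.0023745443681483466 y 0.0012930422367614571
```

Call:
drive_tool --steps '[{"travel": [0.015, 0, -0.03], "rot": [0, 0, 0], "hand": 255}, {"travel": [0, 0, 0], "rot": [0, 0, 0], "hand": 255}, {"travel": [0, 0, 0], "rot": [0, 0, 0], "hand": 255}, {"travel": [0, 0, 0], "rot": [0, 0, 0], "hand": 255}, {"travel": [0, 0, 0], "rot": [0, 0, 0], "hand": 255}, {"travel": [0, 0, 0], "rot": [0, 0, 0], "hand": 255}, {"travel": [0, 0, 0], "rot": [0, 0, 0], "hand": 255}, {"travel": [0, 0, 0], "rot": [0, 0, 0], "hand": 255}]'

```text
t: 16.87
eef_pos: [0.5023, -0.0455, 0.1322]
eef_rot: [[0.001, 0.883, 0.469], [1.0, -0.001, -0.0], [0.0, 0.469, -0.883]]
contact_force: [-2.1, -3.2, 3.2]
width: 0.176
grasp_force: 45.0
```

```bash
python3 f.py
```

```text
t 17.1667 e [ 0.5023 -0.0455  0.1322] F [-2.24 -2.13  3.11] axial 3.79 T [-0.321  0.267 -0.154] along -0.0390972931985717 latx -0.0024033570687243006 y 0.001339820347928412
```

Call:
drive_tool --steps '[{"travel": [0.015, -0.02, -0.03], "rot": [0, 0, 0], "hand": 255}, {"travel": [0, 0, 0], "rot": [0, 0, 0], "hand": 255}, {"travel": [0, 0, 0], "rot": [0, 0, 0], "hand": 255}, {"travel": [0, 0, 0], "rot": [0, 0, 0], "hand": 255}, {"travel": [0, 0, 0], "rot": [0, 0, 0], "hand": 255}, {"travel": [0, 0, 0], "rot": [0, 0, 0], "hand": 255}, {"travel": [0, 0, 0], "rot": [0, 0, 0], "hand": 255}, {"travel": [0, 0, 0], "rot": [0, 0, 0], "hand": 255}, {"travel": [0, 0, 0], "rot": [0, 0, 0], "hand": 255}]'

```text
t: 17.92
eef_pos: [0.5026, -0.0461, 0.1316]
eef_rot: [[0.001, 0.883, 0.47], [1.0, -0.001, -0.0], [-0.0, 0.47, -0.883]]
contact_force: [-3.5, -2.6, 5.7]
width: 0.175
grasp_force: 45.0
```

```bash
python3 f.py
```

```text
t 18.2167 e [ 0.5025 -0.0461  0.1316] F [-4.16 -3.03  5.7 ] axial 6.98 T [-0.298  0.273 -0.15 ] along -0.03975814721643807 latx -0.0024005120930920927 y 0.0006994623278524705
```

The hard stop is reached: about 8 N net, held for over a second. Now withdrawing along the axis.

Call:
drive_tool --steps '[{"travel": [-0.038, 0, 0.071], "rot": [0, 0, 0], "hand": 255}, {"travel": [-0.056, 0, 0.106], "rot": [0, 0, 0], "hand": 255}, {"travel": [-0.113, 0, 0.212], "rot": [0, 0, 0], "hand": 255}, {"travel": [-0.188, 0, 0.353], "rot": [0, 0, 0], "hand": 255}, {"travel": [-0.188, 0, 0.353], "rot": [0, 0, 0], "hand": 255}, {"travel": [-0.188, 0, 0.353], "rot": [0, 0, 0], "hand": 255}, {"travel": [-0.188, 0, 0.353], "rot": [0, 0, 0], "hand": 255}, {"travel": [-0.188, 0, 0.353], "rot": [0, 0, 0], "hand": 255}, {"travel": [0, 0, 0.9], "rot": [0, 0, 0], "hand": 255}, {"travel": [0, 0, 0.9], "rot": [0, 0, 0], "hand": 255}, {"travel": [0, 0, 0], "rot": [0, 0, 0], "hand": 255}]'

```text
t: 19.13
eef_pos: [0.4755, -0.0458, 0.23]
eef_rot: [[-0.002, 0.881, 0.474], [1.0, 0.003, -0.0], [-0.001, 0.474, -0.881]]
contact_force: [0.5, 1.0, -0.6]
width: 0.18
grasp_force: 45.0
```

```bash
python3 f.py; python3 - <<'E'
from h import *
s=bot.capture("scene")[:,:,::-1];t=bot.capture("top")[:,:,::-1]
st=bot.get_state();e=np.array(st["eef_pos"]);R=np.array(st["eef_rot"])
for q in([.062,0,.0755],[.065,0,-.0045],[-.09,0,-.0045]): p=e+R@q; print(p,proj("scene",p),proj("top",p))
cv2.imwrite("pics/d1.png",cv2.resize(s[120:240,300:420],(600,600),interpolation=cv2.INTER_CUBIC))
E
```

```text
t 19.4333 e [ 0.4739 -0.045   0.2267] F [-0.04  0.55 -1.47] axial -1.28 T [-0.004  0.263  0.012] along 0.05783261625115483 latx 0.016826147781678784 y 0.0020760514893171916
[0.50907439 0.01698023 0.15941174] [379.29811933 195.47006673] [263.00052526 243.64153707]
[0.47162581 0.01976837 0.23011415] [376.97585178 164.23731806] [257.35476658 257.91753201]
[ 0.47169208 -0.13523102  0.22968476] [317.87878375 174.18951759] [330.00439073 259.55415112]
```

View pics/d1.png

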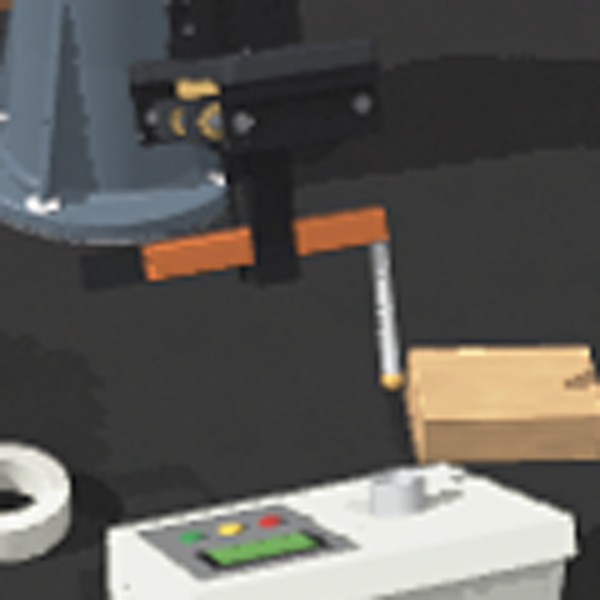

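The pen is still held straight; its corners match the prediction: handle front at (377.4,164.4), tail at (317,174.4), ball at (378.4,196). Next I'll compute the move to the rest.

```bash
cat > r.py <<'E'
from h import *
import sys
from scipy.spatial.transform import Rotation as Ro
np.set_printoptions(precision=4,suppress=True)
y,p=np.radians(-15.6),np.radians(15)
C=Ro.from_euler("ZY",[y,-p]).as_matrix()
W=C@np.diag([1,-1,-1]); c0=np.array([.5243,-.2611,.117])
T=c0+C@[-.003,0,.008]+W@[0,0,.0045]
st=bot.get_state();e=np.array(st["eef_pos"]);R=np.array(st["eef_rot"])
rv=np.degrees(Ro.from_matrix(W@R.T).as_rotvec())
print("t",st["t"],"C",C.round(3).tolist(),"T",T,"d units",(T-e)/.025,"rot units",rv/5,"F",st["contact_force"])
E
python3 r.py
```

```text
t 19.5333 C [[0.93, 0.269, -0.249], [-0.26, 0.963, 0.07], [0.259, 0.0, 0.966]] T [ 0.5206 -0.2601  0.1196] d units [ 1.8751 -8.5943 -4.2541] rot units [  7.051    1.1855 -19.7989] F [-0.4827 -0.6501 -0.9962]
```

Call:
drive_tool --steps '[{"travel": [0.085, -0.391, 0.2], "rot": [0.3205, 0.0539, -0.9], "hand": 255}, {"travel": [0.085, -0.391, 0.2], "rot": [0.3205, 0.0539, -0.9], "hand": 255}, {"travel": [0.085, -0.391, 0.2], "rot": [0.3205, 0.0539, -0.9], "hand": 255}, {"travel": [0.085, -0.391, 0.2], "rot": [0.3205, 0.0539, -0.9], "hand": 255}, {"travel": [0.085, -0.391, 0], "rot": [0.3205, 0.0539, -0.9], "hand": 255}, {"travel": [0.085, -0.391, 0], "rot": [0.3205, 0.0539, -0.9], "hand": 255}, {"travel": [0.085, -0.391, 0], "rot": [0.3205, 0.0539, -0.9], "hand": 255}, {"travel": [0.085, -0.391, 0], "rot": [0.3205, 0.0539, -0.9], "hand": 255}, {"travel": [0.085, -0.391, 0], "rot": [0.3205, 0.0539, -0.9], "hand": 255}, {"travel": [0.085, -0.391, 0], "rot": [0.3205, 0.0539, -0.9], "hand": 255}, {"travel": [0.085, -0.391, 0], "rot": [0.3205, 0.0539, -0.9], "hand": 255}]'

```text
t: 20.45
eef_pos: [0.4974, -0.1532, 0.2461]
eef_rot: [[0.757, 0.535, 0.375], [0.605, -0.791, -0.093], [0.247, 0.297, -0.922]]
contact_force: [-0.5, -0.1, -0.9]
width: 0.176
grasp_force: 45.0
```

Call:
drive_tool --steps '[{"travel": [0.085, -0.391, 0], "rot": [0.3205, 0.0539, -0.9], "hand": 255}, {"travel": [0.085, -0.391, 0], "rot": [0.3205, 0.0539, -0.9], "hand": 255}, {"travel": [0.085, -0.391, 0], "rot": [0.3205, 0.0539, -0.9], "hand": 255}, {"travel": [0.085, -0.391, 0], "rot": [0.3205, 0.0539, -0.9], "hand": 255}, {"travel": [0.085, -0.391, 0], "rot": [0.3205, 0.0539, -0.9], "hand": 255}, {"travel": [0.085, -0.391, 0], "rot": [0.3205, 0.0539, -0.9], "hand": 255}, {"travel": [0.085, -0.391, 0], "rot": [0.3205, 0.0539, -0.9], "hand": 255}, {"travel": [0.085, -0.391, 0], "rot": [0.3205, 0.0539, -0.9], "hand": 255}, {"travel": [0.085, -0.391, 0], "rot": [0.3205, 0.0539, -0.9], "hand": 255}, {"travel": [0.085, -0.391, 0], "rot": [0.3205, 0.0539, -0.9], "hand": 255}, {"travel": [0.085, -0.391, 0], "rot": [0.3205, 0.0539, -0.9], "hand": 255}, {"travel": [0, 0, 0], "rot": [0, 0, 0], "hand": 255}]'

```text
t: 21.45
eef_pos: [0.5221, -0.2628, 0.2465]
eef_rot: [[0.93, -0.272, 0.248], [-0.262, -0.962, -0.073], [0.258, 0.003, -0.966]]
contact_force: [0.3, -0.5, -0.6]
width: 0.175
grasp_force: 45.0
```

```bash
python3 r.py
```

```text
t 21.45 C [[0.93, 0.269, -0.249], [-0.26, 0.963, 0.07], [0.259, 0.0, 0.966]] T [ 0.5206 -0.2601  0.1196] d units [-0.0587  0.1093 -5.0762] rot units [ 0.0266 -0.0144  0.0328] F [ 0.2507 -0.4594 -0.6378]
```

Call:
drive_tool --steps '[{"travel": [-0.06, 0.11, -0.7], "rot": [0.027, -0.014, 0.033], "hand": 255}, {"travel": [0, 0, -0.8], "rot": [0, 0, 0], "hand": 255}, {"travel": [0, 0, -0.8], "rot": [0, 0, 0], "hand": 255}, {"travel": [0, 0, -0.8], "rot": [0, 0, 0], "hand": 255}, {"travel": [0, 0, -0.8], "rot": [0, 0, 0], "hand": 255}, {"travel": [0, 0, -0.5], "rot": [0, 0, 0], "hand": 255}, {"travel": [0, 0, 0], "rot": [0, 0, 0], "hand": 255}, {"travel": [0, 0, 0], "rot": [0, 0, 0], "hand": 255}]'

```text
t: 22.12
eef_pos: [0.5189, -0.2569, 0.136]
eef_rot: [[0.932, -0.265, 0.247], [-0.256, -0.964, -0.066], [0.255, -0.001, -0.967]]
contact_force: [0.1, 0.5, -0.4]
width: 0.178
grasp_force: 45.0
```

```bash
python3 r.py; python3 - <<'E'
from h import *
s=bot.capture("scene")[:,:,::-1]
st=bot.get_state();e=np.array(st["eef_pos"]);R=np.array(st["eef_rot"])
c=np.ascontiguousarray(s)
for q in([.065,0,-.0045],[.062,0,.0755]):
    p=e+R@q; print(proj("scene",p))
    hsv=cv2.cvtColor(c,cv2.COLOR_BGR2HSV)
b=blob("scene",c,(5,150,120),(20,255,255),(230,180,320,250)); m=cv2.moments(b); print(m["m10"]/m["m00"],m["m01"]/m["m00"],cv2.boundingRect(b))
print("corners",[proj("scene",e+R@np.array([.065,y,z-.0045])).round(1).tolist() for y in(-.008,.008) for z in(-.008,.008)])
cv2.imwrite("pics/e1.png",cv2.resize(s[180:255,235:335],(800,600),interpolation=cv2.INTER_CUBIC))
E
```

```text
t 22.1167 C [[0.93, 0.269, -0.249], [-0.26, 0.963, 0.07], [0.259, 0.0, 0.966]] T [ 0.5206 -0.2601  0.1196] d units [ 0.0703 -0.1268 -0.6568] rot units [-0.0246 -0.0344 -0.0476] F [ 0.135   0.4664 -0.4108]
[273.23973709 233.88836102]
[275.43329214 262.94940823]
274.71503267973856 224.4392156862745 (270, 210, 9, 26)
corners [[276.4, 230.8], [276.9, 236.9], [269.6, 230.9], [270.1, 237.0]]
```

View pics/e1.png

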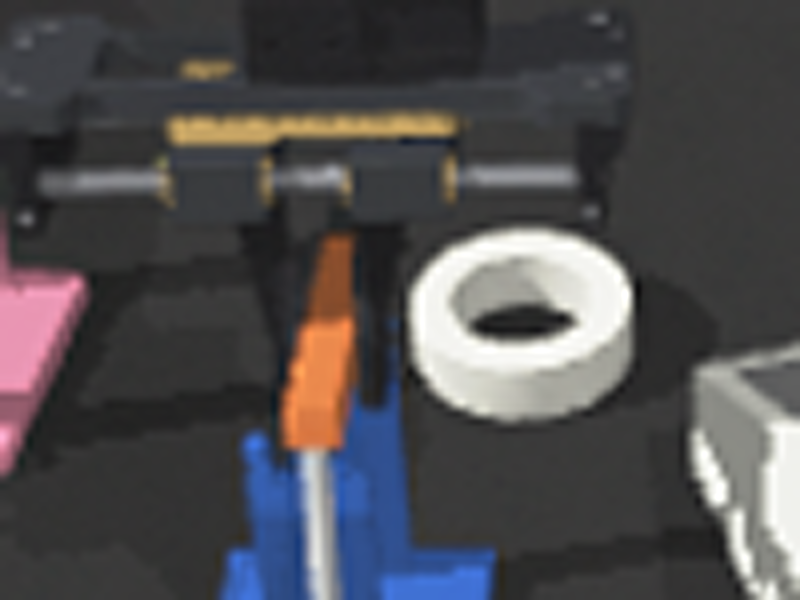

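The handle sits between the prongs of the blue rest: front end at crop (313,430), prongs at about x 255 and 360. I'll re-read the settled pose before lowering.

```bash
python3 - <<'E'
from bench import bot
for i in range(3): bot.capture("top")
E
python3 r.py
```

```text
t 22.3167 C [[0.93, 0.269, -0.249], [-0.26, 0.963, 0.07], [0.259, 0.0, 0.966]] T [ 0.5206 -0.2601  0.1196] d units [ 0.0176 -0.0733 -0.7468] rot units [ 0.0146  0.0114 -0.0379] F [-0.7609  0.7222 -0.996 ]
```

Call:
drive_tool --steps '[{"travel": [0.018, -0.073, -0.15], "rot": [0.015, 0.011, -0.038], "hand": 255}, {"travel": [0, 0, -0.2], "rot": [0, 0, 0], "hand": 255}, {"travel": [0, 0, -0.2], "rot": [0, 0, 0], "hand": 255}, {"travel": [0, 0, -0.1], "rot": [0, 0, 0], "hand": 255}, {"travel": [0, 0, -0.05], "rot": [0, 0, 0], "hand": 255}, {"travel": [0, 0, 0], "rot": [0, 0, 0], "hand": 255}, {"travel": [0, 0, 0], "rot": [0, 0, 0], "hand": 255}]'

```text
t: 22.9
eef_pos: [0.5197, -0.2596, 0.1198]
eef_rot: [[0.931, -0.269, 0.247], [-0.261, -0.963, -0.068], [0.256, -0.001, -0.967]]
contact_force: [-2.6, 0.8, 4.2]
width: 0.175
grasp_force: 45.0
```

```bash
python3 f.py; python3 r.py
```

```text
t 23.2 e [ 0.5197 -0.2595  0.1198] F [-3.    0.72  5.16] axial 5.96 T [ 0.133  0.476 -0.054] along -0.06902637417161717 latx 0.04778970448776672 y -0.2960338602428006
t 23.2 C [[0.93, 0.269, -0.249], [-0.26, 0.963, 0.07], [0.259, 0.0, 0.966]] T [ 0.5206 -0.2601  0.1196] d units [ 0.0363 -0.0209 -0.0065] rot units [-0.0213 -0.0243  0.0051] F [-3.4004  1.0696  5.2927]
```

Seated at the expected height with light contact. I'll ease the grip, then open.

Call:
drive_tool --grip_force 5 --steps '[{"travel": [0, 0, 0], "rot": [0, 0, 0], "hand": 255}, {"travel": [0, 0, 0], "rot": [0, 0, 0], "hand": 255}, {"travel": [0, 0, 0], "rot": [0, 0, 0], "hand": 255}, {"travel": [0, 0, 0], "rot": [0, 0, 0], "hand": 180}, {"travel": [0, 0, 0], "rot": [0, 0, 0], "hand": 150}, {"travel": [0, 0, 0], "rot": [0, 0, 0], "hand": 100}, {"travel": [0, 0, 0], "rot": [0, 0, 0], "hand": 100}, {"travel": [0, 0, 0], "rot": [0, 0, 0], "hand": 100}, {"travel": [0, 0, 0], "rot": [0, 0, 0], "hand": 100}, {"travel": [0, 0, 0], "rot": [0, 0, 0], "hand": 100}]'

```text
t: 24.03
eef_pos: [0.5201, -0.2597, 0.1195]
eef_rot: [[0.931, -0.269, 0.248], [-0.261, -0.963, -0.068], [0.257, -0.001, -0.966]]
contact_force: [-0.3, -0.9, 0.2]
width: 0.58
grasp_force: 0.0
```

```bash
cat > k.py <<'E'
from h import *
st=bot.get_state(); print(st["t"],st["width"],st["contact_force"])
C=np.array([[.93,.269,-.249],[-.26,.963,.07],[.259,0,.966]]);c0=np.array([.5243,-.2611,.117])
for n,roi in(("scene",(230,180,320,270)),("top",(340,190,420,300))):
    im=np.ascontiguousarray(bot.capture(n)[:,:,::-1])
    try: b=blob(n,im,(5,150,110),(20,255,255),roi); print(n,cv2.boundingRect(b),cv2.minAreaRect(b))
    except ValueError: print(n,"none")
    print(" seated front corners",[proj(n,c0+C@np.array([.065,y,.008+z])).round(1).tolist() for y in(-.008,.008) for z in(-.008,.008)])
E
python3 k.py
```

```text
24.0333 0.5804467310314709 [-0.28281679 -0.87009621  0.2031302 ]
scene (270, 215, 11, 26) ((274.92041015625, 227.3780059814453), (7.3133721351623535, 26.317838668823242), 11.888657569885254)
 seated front corners [[269.5, 243.5], [269.1, 237.5], [276.3, 243.5], [275.9, 237.4]]
top (386, 216, 11, 18) ((390.7528991699219, 224.61175537109375), (8.677218437194824, 16.703645706176758), 12.52880859375)
 seated front corners [[396.8, 215.8], [397.0, 216.6], [390.1, 213.8], [390.2, 214.5]]
```

Call:
drive_tool --steps '[{"travel": [-0.1, 0.027, 0.386], "rot": [0, 0, 0], "hand": 60}, {"travel": [-0.2, 0.055, 0.77], "rot": [0, 0, 0], "hand": 60}, {"travel": [-0.2, 0.055, 0.77], "rot": [0, 0, 0], "hand": 60}, {"travel": [-0.2, 0.055, 0.77], "rot": [0, 0, 0], "hand": 60}, {"travel": [-0.2, 0.055, 0.77], "rot": [0, 0, 0], "hand": 60}, {"travel": [-0.2, 0.055, 0.77], "rot": [0, 0, 0], "hand": 60}, {"travel": [-0.5, 0, 0.5], "rot": [0, 0, 0], "hand": 60}, {"travel": [-0.5, 0, 0.5], "rot": [0, 0, 0], "hand": 60}, {"travel": [0, 0, 0], "rot": [0, 0, 0], "hand": 60}]'

```text
t: 24.88
eef_pos: [0.4667, -0.2524, 0.2535]
eef_rot: [[0.93, -0.27, 0.25], [-0.26, -0.963, -0.071], [0.26, 0.001, -0.966]]
contact_force: [0.2, 0.2, 0.3]
width: 0.766
grasp_force: 0.0
```

```bash
python3 k.py; python3 - <<'E'
from h import *
C=np.array([[.93,.269,-.249],[-.26,.963,.07],[.259,0,.966]]);c0=np.array([.5243,-.2611,.117])
for d in(0,-.005,-.01): print(d,[proj("scene",c0+C@np.array([x+d,0,.016])).round(1).tolist() for x in(.065,-.06)],[proj("top",c0+C@np.array([x+d,0,.016])).round(1).tolist() for x in(.065,-.06)])
E
```

```text
24.8833 0.7659818289581836 [0.16255141 0.22309766 0.3337959 ]
scene (270, 214, 12, 27) ((275.17584228515625, 226.9263458251953), (7.402143955230713, 27.348039627075195), 12.804265975952148)
 seated front corners [[269.5, 243.5], [269.1, 237.5], [276.3, 243.5], [275.9, 237.4]]
top (381, 216, 16, 35) ((388.4415283203125, 233.2255859375), (8.49686050415039, 34.70447540283203), 14.534454345703125)
 seated front corners [[396.8, 215.8], [397.0, 216.6], [390.1, 213.8], [390.2, 214.5]]
0 [[272.5, 237.4], [277.5, 216.0]] [[393.6, 215.6], [377.5, 267.2]]
-0.005 [[272.7, 236.5], [277.6, 215.2]] [[392.9, 217.6], [376.9, 269.2]]
-0.01 [[272.9, 235.6], [277.8, 214.5]] [[392.3, 219.7], [376.2, 271.2]]
```

```bash
python3 -c "
from bench import bot
print(bot.sign_off())"
```

```text
the job is handed in; nothing more can be done
None
```

The pen's tip pressed the cup's sprung contact, apparently to its stop, at about 8 N for over a second; the pen now lies released on the blue rest with its bent tip beyond the higher end, and the job was handed in at about 25 s with no verdict shown.

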